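# Draw the tall plate from the leaning stack and stand it in the drying rack

### The arm

A 6-joint arm with a two-finger parallel gripper is mounted at the origin on the work surface. World frame = base frame: x ahead of the robot, y to its left, z up, the work surface at z = 0. Lengths are in mm, angles in rad, forces in N, time in s.
With the tool pointing down it reaches from about 275 to 750 mm from the base axis. Payload 10.2 kg.
Tool frame: the origin (TCP) lies at the very end of the fingers, on their centre line; the grasp point (between the pads) lies ctrl.grip_depth behind it (ctrl.grip_depth is the distance from the TCP to the grasp point, in mm); z points along the fingers, y is the direction in which the jaws open and shut (so a half turn about z gives the same grasp; the last joint's range is limited). The gripper opens to 85 mm and grips with 20 to 120 N. Pads are 22 mm wide; open, the fingers measure 114 mm over their backs; the gripper's body (76 mm by 85 mm) begins 54 mm behind the grasp point. The pads swing forward as they close: fully open they stand 13 mm farther back than shut.
Start: joints at [1.068, 0.313, 1.498, -0, 1.331, -0.223], TCP at [144.999, 504.586, 231.294] pointing down, gripper open.
Joint ranges: [-2.94, 2.94], [-0.97, 2.17], [0.19, 2.56], [-1.23, 4.37], [0.02, 3.11], [-2.88, 2.88]. Speed limits (rad/s): [2.39, 2.39, 3.01, 3.14, 3.14, 3.14].

### API

Orientations are given as a unit quaternion [w, x, y, z].
In Python, from rig import telemetry, eyes, ctrl, nets gives the robot as it stands. The module is installed in compiled form; this text tells all that it offers.
- The arm moves only by the tool drive_tool, never from a script. Its argument "series" is text: rows parted by semicolons, each of 7 numbers parted by spaces: the shift along the tool's x, y, z normalised to -1 to 1, where 1 is 0.12 m, then the turn, a rotation vector about the tool's x, y, z normalised to -1 to 1, where 1 is 0.5 rad, then the opening, from 0 (shut) to 1 (fully open). In form: tx ty tz wx wy wz hand; .... A call has 1 to 20 rows; each row is the pose to reach, as a shift and turn from the pose measured when the call began, along the tool's axes at that moment; what a row does not reach only later rows make up. A row lasts 1/10 s, in which the tool goes at most 50 mm and 8.59 degrees, less where a joint would pass 70% of its speed; a pose out of reach is approached as far as the arm can. A call with a number of a shift or a turn outside -1 to 1 is refused whole. A call with a gripper value outside its range is refused whole. The fingers move at their own pace and stop on an object; "newtons" is the grip in N (left out, the last holds). Time passes only in rows, so rows that repeat a pose let the fingers close. It gives the time, the measured TCP pose, the force and the opening at its end, in the units of the state.
- telemetry.sense(): the state, without advancing time (a new reading comes with each control period).
- eyes.capture(name): name is "side" or "top"; returns a dict with "frame" (480x640x3 uint8, red, green, blue), "fx", "fy", "cx", "cy" (pixels), "view" (4x4, takes a point from world to camera coordinates). Camera axes: x right, y up, looking along -z (the intrinsics and any distortion apply to the point x, -y, -z); pixel columns grow to the right and rows downward; lengths in mm; the calibration is good to about 2 mm. A picture is of the moment at which its call begins. There is no depth.
- ctrl.finish_job(): hands the job in, once; it reports no verdict.
Trained networks look in a picture, given as the dict that the camera call returned (one of the last four; its "shot" number tells which), for a name from the list of things; names that differ only in an ending like _2 or _b are one class to them, and where a whole thing is asked for, a point or a joint stands for the part that bears it (a point fixed in the world has none). Each returns a list of dicts, best first, with "confidence" (0 to 1); they miss things now and then, are a little off and sometimes report something else, mostly with a low value. They report only what shows in the picture. A call takes as long as a camera call. They do not tell look-alikes from the thing itself.
- nets.spot_in(name, picture): "rect" ([left, top, right, bottom] in pixels, round what is visible of it).
The state is a dict: "time_s": time; "joints": joint angles; "dq": joint speeds; "tau": joint torques, N m; "eef_pos": TCP position; "ee_rot": TCP orientation; "force": force on the tool from outside, world axes, zero at the start; "wrist_torque": the same for the moment, N m; "grip_width": opening from 0.0 (shut) to 1.0 (fully open).
Only numpy, scipy, OpenCV 4.12 (cv2) and the standard library are available. Lean on these libraries where they do the work, as an engineer would, in place of code of your own. Each camera call takes 0.05 s, during which the arm holds its last target. There are 200 camera calls.

### The job

Draw the tall narrow plate out of the stack leaning against the low tiled wall, leaving the two shorter plates leaning where they are and knocking nothing else about. Stand it upright in the slot of the wooden drying rack that lets it go all the way down: two of the three slots hold a rubber foot block for short plates, so if the plate stops high, lift it and try another slot. Lower it gently, keep hold of it until it stands on the rack's floor, then let go.

Things in the scene. Friction and masses are not known exactly. Their poses are not given: they have to be found in the camera images.
- plate_tall: The plate to move: flat, rigid, off-white, 6 mm thick (x), 100 wide (y), 180 tall (z), about 0.27 kg. Origin: centre of its lower edge; z runs up the plate. It starts leaning 27 degrees from vertical, top towards the tiled wall (the robot's side), first, second or third in the stack, touching its neighbours, and sticks out 60 mm beyond them. It may slip a few mm in a grasp.
- plate_short_a: Shorter plate of the stack, to stay: off-white, 6 mm thick (x), 140 mm wide (y), 120 mm tall (z), about 0.25 kg; origin at the centre of its lower edge, z up the plate, leaning like the tall one. It settles back a little when the tall plate is gone; that is fine.
- plate_short_b: The other shorter plate, same as plate_short_a.
- upstand: Fixed low wall clad in white tile, 95 mm high, 220 mm long (y), 30 mm thick (from x = -30 mm to 0); the plates lean on the upper edge of its +x face. Origin on the bench at the foot of that face, mid-length. A fixed rubber strip on the bench, 8 mm high, from x = 72 to 85 mm keeps the feet of the plates from sliding.
- rack: Fixed wooden drying rack, base 135 (x) by 130 (y) by 10 mm; origin under its centre. Three slots along y at x = -34, 0, 34 mm, 11 mm wide, between pairs of blocks at y = -55..-35 and 35..55 mm (middle and ends open). Slot walls straight up to z = 59, flared to z = 75 mm; slot floor z = 10 mm.
- slot_mid (a point): Centre of the middle slot's floor. Any two of the three slots, different each time, hold a black rubber foot block (9 mm thick, 60 mm long, at mid-length, top 30 mm above the floor) on which a plate stops 30 mm too high. Which ones is not measured: feel or look. Rack and blocks are hard: touch down at about 15 mm/s.
- reagent_bottle: Amber bottle, 60 mm diameter, 130 mm high, origin under its centre; leave alone.
- powder_jar: White jar, 68 mm diameter, 90 mm high, origin under its centre; leave alone.
- beaker: White ceramic beaker, 72 mm diameter, 90 mm high, origin under its centre; leave alone.
- evaporating_dish: White bowl, 80 mm diameter, 40 mm high, origin under its centre; leave alone.
- spatula: Spatula lying on the bench; leave alone.
- sample_vial_pot: Small amber pot, 52 mm diameter, 70 mm high, origin under its centre; leave alone.
Things that resemble listed ones, but are neither listed nor needed, are in the scene too. What is shaped like the plate_tall but red is not meant.

How it is judged (in metres and radians):
On the way, in this order (a step that is already met when the one before it is completed fails the run):
1. the tall plate is drawn clear, held, with its lower edge above the shorter plates (height (world z) of plate_tall above 0.105 m and contact force between the fingers and plate_tall above 0.5 N and angle between plate_short_a's own z axis and vertical between 0.25 and 0.8 rad and distance of each of plate_short_a, plate_short_b from where it was at the start of the episode below 0.03 m and angle between plate_short_b's own z axis and vertical between 0.25 and 0.8 rad), for 0.1 s.
2. the tall plate stands on the rack floor in a slot while still held (z of plate_tall in the frame of rack between 0.006 and 0.015 m and (x of plate_tall in the frame of rack between -0.04 and -0.028 m or x of plate_tall in the frame of rack between -0.006 and 0.006 m or x of plate_tall in the frame of rack between 0.028 and 0.04 m) and y of plate_tall in the frame of rack between -0.025 and 0.025 m and angle between plate_tall's own z axis and vertical below 0.15 rad and angle between the x axis of plate_tall and the x axis of rack, either way round below 0.2 rad and contact force between the fingers and plate_tall above 0.5 N), for 0.1 s.
At the end, for the whole second after the job is handed in: Tall plate released at rest on the floor of a slot (within 5 mm; 6 mm of slot mid-plane, 25 mm of mid-length, 0.15 rad of upright, 0.2 rad of slot direction); short plates still leaning 0.25-0.80 rad from vertical, feet within 30 mm of their start; bystanders within 30 mm of theirs (z of plate_tall in the frame of rack between 0.006 and 0.015 m and (x of plate_tall in the frame of rack between -0.04 and -0.028 m or x of plate_tall in the frame of rack between -0.006 and 0.006 m or x of plate_tall in the frame of rack between 0.028 and 0.04 m) and y of plate_tall in the frame of rack between -0.025 and 0.025 m and angle between plate_tall's own z axis and vertical below 0.15 rad and angle between the x axis of plate_tall and the x axis of rack, either way round below 0.2 rad and linear speed of plate_tall below 0.02 m/s and angle between plate_short_a's own z axis and vertical between 0.25 and 0.8 rad and distance of each of plate_short_a, plate_short_b, reagent_bottle, powder_jar, beaker, evaporating_dish, spatula, sample_vial_pot from where it was at the start of the episode below 0.03 m and angle between plate_short_b's own z axis and vertical between 0.25 and 0.8 rad); the robot touches nothing.
It fails at once if a short plate is lifted out, slides away or topples (not (angle between plate_short_a's own z axis and vertical between 0.25 and 0.8 rad and distance of plate_short_a from where it was at the start of the episode below 0.03 m) or not (angle between plate_short_b's own z axis and vertical between 0.25 and 0.8 rad and distance of plate_short_b from where it was at the start of the episode below 0.03 m)).
It fails at once if a bystander is knocked about (distance of any of reagent_bottle, powder_jar, beaker, evaporating_dish, spatula, sample_vial_pot from where it was at the start of the episode above 0.03 m).
It fails at once if the plate is driven into the rack hard (over 80 N) (contact force between plate_tall and rack above 80 N).
It also fails if it takes over 61 s, if anything falls off the work surface, if the arm or the gripper's body presses on something with over 40 N, if the wrist force passes 120 N, or if a joint passes its speed limit or range.

## Working session

There is one attempt and no reset: what is moved stays moved. The work goes in short steps, Python scripts to look and compute and a tool call to move; the robot and the scene stay as the last step left them, time stands still between calls to the robot, and variables do not carry over. Pictures are saved under pics/ and viewed, about 8 in all and at most 12, crops included, and the job is handed in when it is done.

Besides the shell and the picture viewer there is one more tool, called after ">>>" as name(argument=value, ...), one argument or row to a line, values as JSON. drive_tool: Moves the arm, as the interface text tells. Scaled input: -1 to 1 covers 0.12 m each way for a shift and 0.5 rad each way for a turn. Its arguments: {"type":"object","properties":{"series":{"type":"string"},"newtons":{"type":"number"}},"required":["series"]}

```bash
mkdir -p pics; cat > h.py <<'E'
import numpy as np, cv2
from rig import telemetry, eyes, ctrl, nets
def ray(p,u,v):
    V=np.array(p["view"]);R=V[:3,:3];c=-R.T@V[:3,3]
    d=R.T@np.array([(u-p["cx"])/p["fx"],-(v-p["cy"])/p["fy"],-1.]);return c,d
def onz(p,u,v,z):
    c,d=ray(p,u,v);return c+d*(z-c[2])/d[2]
def proj(p,X):
    V=np.array(p["view"]);q=V[:3,:3]@np.array(X,float)+V[:3,3]
    return p["fx"]*q[0]/-q[2]+p["cx"],p["fy"]*-q[1]/-q[2]+p["cy"]
def save(p,n): cv2.imwrite("pics/"+n,p["frame"][:,:,::-1])
E
python3 - <<'E'
from h import *
s=telemetry.sense();print(s,ctrl.grip_depth)
for n in("top","side"):
    p=eyes.capture(n);save(p,n+"0.png");print(n,p.keys(),p["fx"],p["cx"],p["cy"],np.round(p["view"],3).tolist())
    for k in("plate_tall","plate_short_a","upstand","rack","reagent_bottle","powder_jar","beaker","evaporating_dish","sample_vial_pot","spatula"):
        print(k,[(np.round(d["rect"]).tolist(),round(d["confidence"],2)) for d in nets.spot_in(k,p)][:4])
E
```

```text
{'time_s': 0.0, 'joints': array([ 1.06760760e+00,  3.13463954e-01,  1.49843281e+00,  2.32321608e-05,
        1.33101770e+00, -2.23374691e-01]), 'dq': array([ 0.00190352, -0.00028774,  0.00051125, -0.00132089, -0.00026222,
       -0.00054675]), 'tau': array([-9.47589092e-05, -4.12270010e+01, -2.59739470e+01, -1.78451455e-04,
        4.17507268e-03, -1.30525598e-05]), 'eef_pos': array([144.85850215, 504.35116148, 230.72955185]), 'ee_rot': array([-2.45393051e-04,  1.39453750e-01,  9.90228365e-01, -6.13759982e-04]), 'force': array([ 0.48448064,  1.42555973, -0.50480711]), 'wrist_torque': array([-0.01450391,  0.01655008,  0.01438974]), 'grip_width': 1.0047722817677445} 18.700000000000003
top dict_keys(['frame', 'fx', 'fy', 'cx', 'cy', 'view', 'shot']) 489.15849495481376 314.8269146598196 237.94643472206374 [[-0.016, -1.0, 0.005, -11.857], [0.979, -0.015, 0.201, -500.029], [-0.201, 0.008, 0.98, -1427.997], [0.0, 0.0, 0.0, 1.0]]
plate_tall [([370.0, 209.0, 402.0, 216.0], 0.8), ([227.0, 260.0, 266.0, 321.0], 0.8), ([335.0, 253.0, 405.0, 302.0], 0.58)]
plate_short_a [([355.0, 199.0, 404.0, 21
[... 722 characters left out ...]
 0.0, 1.0]]
plate_tall [([261.0, 340.0, 321.0, 429.0], 0.92), ([212.0, 225.0, 276.0, 254.0], 0.7), ([374.0, 224.0, 408.0, 262.0], 0.64), ([296.0, 281.0, 342.0, 333.0], 0.58)]
plate_short_a [([279.0, 192.0, 329.0, 235.0], 0.6), ([372.0, 241.0, 412.0, 269.0], 0.48), ([415.0, 260.0, 520.0, 304.0], 0.27)]
upstand [([351.0, 238.0, 436.0, 317.0], 0.97)]
rack [([278.0, 190.0, 336.0, 234.0], 0.96)]
reagent_bottle [([370.0, 190.0, 392.0, 236.0], 0.7)]
powder_jar [([419.0, 220.0, 447.0, 259.0], 0.84)]
beaker [([340.0, 179.0, 364.0, 210.0], 0.97)]
evaporating_dish [([301.0, 236.0, 333.0, 259.0], 0.62)]
sample_vial_pot [([239.0, 182.0, 255.0, 205.0], 0.59)]
spatula [([414.0, 257.0, 519.0, 304.0], 0.95)]
```

```bash
python3 - <<'E'
import cv2,numpy as np
t=cv2.imread("pics/top0.png");s=cv2.imread("pics/side0.png")
a=cv2.resize(t[120:330,140:450],(800,542),interpolation=cv2.INTER_CUBIC);cv2.imwrite("pics/a.png",a)
cv2.imwrite("pics/b.png",cv2.resize(s[170:320,250:450],(800,600),interpolation=cv2.INTER_CUBIC))
E
```

```text
(no output)
```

View pics/a.png

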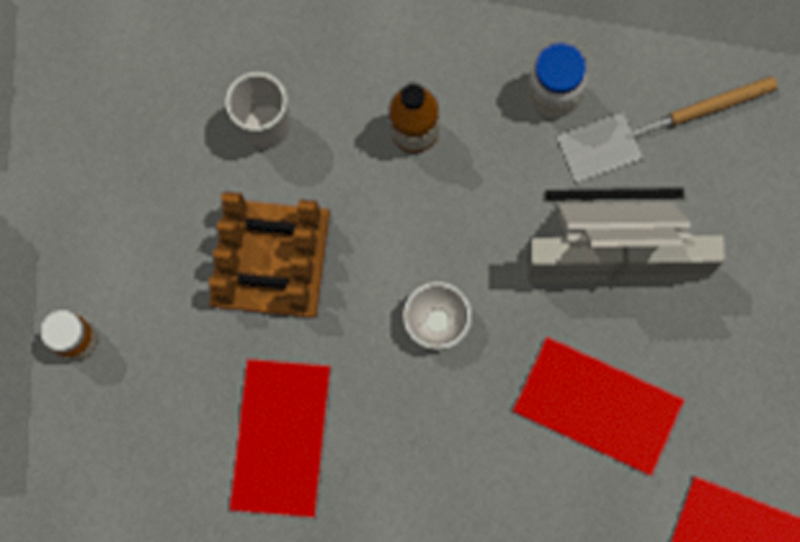

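View pics/b.png

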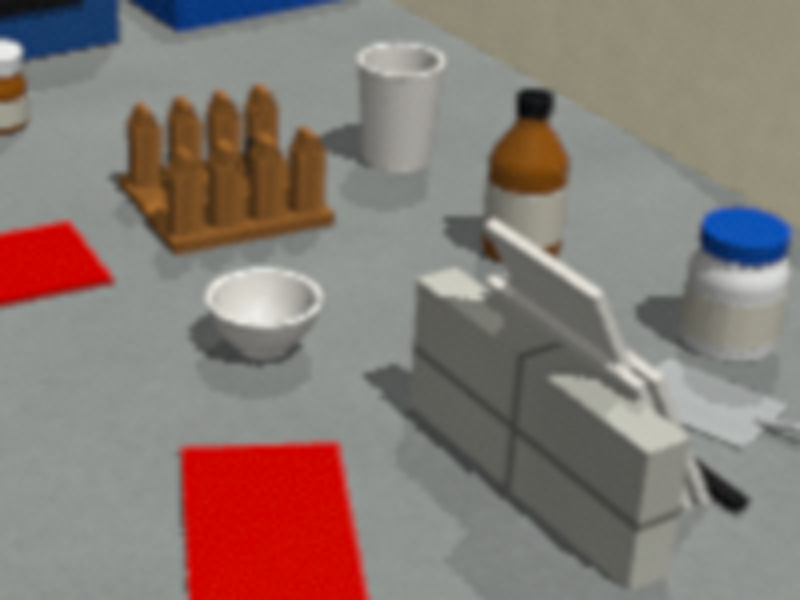

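The top view (crop scale 2.58) shows the stack on the wall at about px (385,207) and the rack at (245,220). The rack's outer slots hold black blocks, so the middle one looks free. The side view shows the tall off-white plate at (387,245), second in the stack with a short plate on each side. The red flat plates at (248,290), (370,277) and (290,385) are decoys by colour. Next come enlarged crops for corner clicks.

```bash
python3 - <<'E'
import cv2,numpy as np
t=cv2.imread("pics/top0.png");s=cv2.imread("pics/side0.png")
def crop(im,x0,y0,w,h,k,st=10):
    c=cv2.resize(im[y0:y0+h,x0:x0+w],None,fx=k,fy=k,interpolation=cv2.INTER_CUBIC)
    for x in range(0,w,st):
        cv2.line(c,(x*k,0),(x*k,6),(0,255,255),1);cv2.putText(c,str(x0+x),(x*k,16),0,.35,(0,255,255),1)
    for y in range(0,h,st):
        cv2.line(c,(0,y*k),(6,y*k),(0,255,255),1);cv2.putText(c,str(y0+y),(8,y*k+4),0,.35,(0,255,255),1)
    return c
a=crop(t,340,186,88,44,9);  # 792x396
cv2.imwrite("pics/c.png",a)
cv2.imwrite("pics/d.png",crop(s,348,220,92,100,6))
b=np.hstack([crop(t,212,188,64,64,6),crop(s,274,186,66,64,6)]);cv2.imwrite("pics/e.png",b);print(b.shape)
E
```

```text
(384, 780, 3)
```

View pics/c.png

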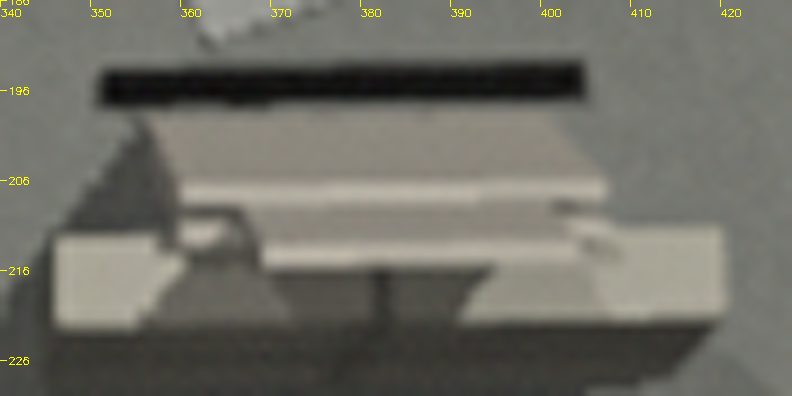

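View pics/d.png

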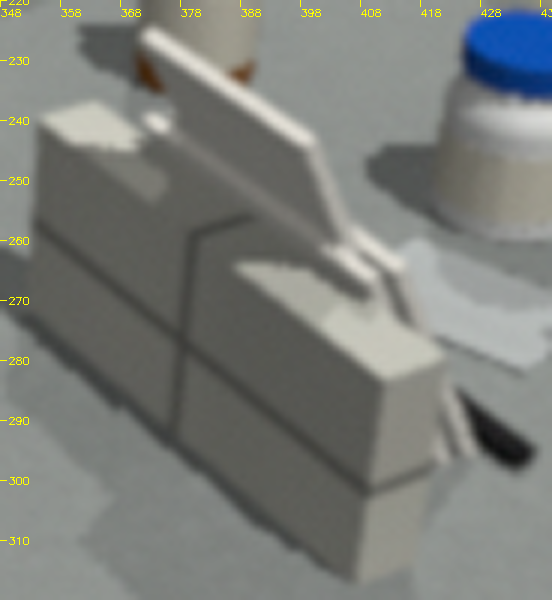

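View pics/e.png

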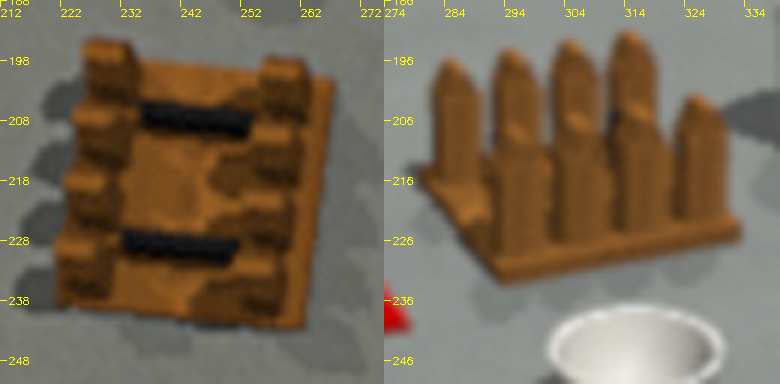

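```bash
cat > fit.py <<'E'
from h import *
from scipy.optimize import least_squares as LS
def fit(obs,P,x0):
    def f(q,raw=False):
        c,s=np.cos(q[2]),np.sin(q[2]);r=[]
        for cam,u,v,X in obs:
            w=[q[0]+c*X[0]-s*X[1],q[1]+s*X[0]+c*X[1],X[2]]
            a,b=proj(P[cam],w);r+=[a-u,b-v]
        return np.array(r)
    o=LS(f,x0,loss="soft_l1");print(np.round(o.x,3),np.round(f(o.x).reshape(-1,2),1).tolist());return o.x
if __name__=="__main__":
    P={n:eyes.capture(n) for n in("top","side")}
    print("cams",[np.round(ray(p,0,0)[0]) for p in P.values()])
    T=lambda X,Y:("top",340+X/9,186+Y/9); S=lambda X,Y:("side",348+X/6,220+Y/6)
    up=fit([(*T(54,327),(-30,110,95)),(*T(54,235),(0,110,95)),(*T(724,228),(0,-110,95)),(*T(726,318),(-30,-110,95)),
      (*S(38,122),(-30,110,95)),(*S(97,100),(0,110,95)),(*S(387,382),(-30,-110,95)),(*S(445,355),(0,-110,95)),(*S(358,583),(-30,-110,0))],P,[450,-150,0])
    A=lambda X,Y:("top",212+X/6,188+Y/6); B=lambda X,Y:("side",274+(X-384)/6,186+Y/6)
    rk=fit([(*A(334,80),(67.5,-65,10)),(*A(304,327),(-67.5,-65,10)),(*A(57,304),(-67.5,65,10)),
      (*B(503,283),(-67.5,-65,0)),(*B(741,235),(67.5,-65,5)),(*B(418,176),(-67.5,65,8))],P,[450,150,0])
    # tall top edge: top-view -x corners and side-view
    def tri(o):
        M=np.zeros((3,3));b=np.zeros(3)
        for cam,u,v in o:
            c,d=ray(P[cam],u,v);d/=np.linalg.norm(d);Q=np.eye(3)-np.outer(d,d);M+=Q;b+=Q@c
        return np.linalg.solve(M,b)
    L=tri([T(262,266),S(143,34)]);R=tri([T(580,262),S(305,146)]);print("L",L,"R",R,"len",np.linalg.norm(L-R))
    c,s=np.cos(up[2]),np.sin(up[2]);Rz=np.array([[c,-s],[s,c]])
    for X in(L,R):print("in upstand frame",Rz.T@(X[:2]-up[:2]),X[2])
    # strip in upstand frame
    for Q in[(97,105),(100,72),(583,62),(586,98)]:print("strip",Rz.T@(onz(P["top"],*T(*Q)[1:],8)[:2]-up[:2]))
E
python3 fit.py
```

```text
cams [array([ 203.,   -8., 1499.]), array([ -32., -891.,  631.])]
[ 5.67326e+02 -2.24159e+02 -1.00000e-03] [[0.7, -0.4], [0.4, 0.0], [0.0, -0.2], [0.4, -0.4], [-0.3, -1.1], [-0.4, -0.2], [-0.4, -0.6], [0.5, 0.0], [-0.7, 0.5]]
[570.624 197.671   6.169] [[0.5, -0.6], [0.3, 0.0], [-0.1, -0.2], [-0.5, 0.7], [0.1, -0.6], [-0.7, -1.3]]
L [ 540.98393194 -173.91518644  159.61889182] R [ 540.4568101  -273.73971714  159.43733432] len 99.82608751881237
in upstand frame [-26.38899172  50.21904106] 159.6188918218464
in upstand frame [-26.82298031 -49.60593798] 159.43733431843182
strip [69.61906733 88.19070106]
strip [81.67748377 86.76992373]
strip [ 82.99052796 -83.8012019 ]
strip [ 69.79126462 -84.16906456]
```

The wall is at (567,-224) with yaw 0 and the rack at (571,198) with yaw -0.114. The tall plate's top edge triangulates to 99.8 mm long and sits as the second plate in the stack. I'll plan the approach to a tilted pose above it.

```bash
cat > plan.py <<'E'
from h import *
from scipy.spatial.transform import Rotation as Ro, Slerp
def tool(tilt,yaw=0.):  # tool z = down & forward by tilt, y along +x(yaw)
    z=np.array([np.sin(tilt),0,-np.cos(tilt)]);y=np.array([np.cos(tilt),0,np.sin(tilt)])
    return Ro.from_euler("z",yaw)*Ro.from_matrix(np.array([np.cross(y,z),y,z]).T)
def plan(wps,start=None):
    "wps: list of (pos,Rot); prints calls needed from present pose, splitting to fit"
    s=telemetry.sense();q=s["ee_rot"];p,R=(s["eef_pos"],Ro.from_quat(q,scalar_first=True)) if start is None else start
    print("now",np.round(p,1),"t",s["time_s"],"F",np.round(s["force"],1),"w",round(s["grip_width"],3))
    for P,T in wps:
        P=np.array(P,float)
        for n in range(1,15):
            S=Slerp([0,1],Ro.concatenate([R,T]));prev=(p,R);out=[];ok=True
            for i in range(1,n+1):
                t=(p+(P-p)*i/n,S(i/n))
                d=prev[1].inv().apply(t[0]-prev[0])/120;w=(prev[1].inv()*t[1]).as_rotvec()/.5
                out.append(np.r_[d,w]);ok&=np.abs(out[-1]).max()<=1;prev=t
            if ok:break
        for o in out:print(" ".join("%.3f"%x for x in o))
        print("-- at",P);p,R=P,T
E
python3 - <<'E'
from plan import *
th=np.radians(27)
plan([([330,150,235],tool(th/2)),([529.8,-223.8,187.7+30],tool(th))])
E
```

```text
now [145.  504.6 231.3] t 1.2 F [ 0.3 -0.   0.5] w 1.004
-0.574 -0.604 -0.008 -0.101 -0.076 0.642
-0.736 -0.391 -0.008 -0.101 -0.076 0.642
-0.822 -0.139 0.008 -0.101 -0.076 0.642
-0.823 0.127 0.040 -0.101 -0.076 0.642
-- at [330. 150. 235.]
-0.779 0.396 0.132 -0.118 0.000 0.000
-0.779 0.388 0.155 -0.118 0.000 0.000
-0.779 0.378 0.178 -0.118 0.000 0.000
-0.779 0.367 0.200 -0.118 0.000 0.000
-- at [ 529.8 -223.8  217.7]
```

>>> drive_tool(
  series="-0.574 -0.604 -0.008 -0.101 -0.076 0.642 1; -0.574 -0.604 -0.008 -0.101 -0.076 0.642 1; -0.574 -0.604 -0.008 -0.101 -0.076 0.642 1; -0.574 -0.604 -0.008 -0.101 -0.076 0.642 1; -0.574 -0.604 -0.008 -0.101 -0.076 0.642 1",
)

```text
time_s: 1.7
eef_pos: [191.1, 416.6, 232.5]
ee_rot: [0.022, 0.295, 0.955, 0.023]
force: [-0.5, -0.7, 0.4]
grip_width: 0.998
```

>>> drive_tool(
  series="-0.736 -0.391 -0.008 -0.101 -0.076 0.642 1; -0.736 -0.391 -0.008 -0.101 -0.076 0.642 1; -0.736 -0.391 -0.008 -0.101 -0.076 0.642 1; -0.736 -0.391 -0.008 -0.101 -0.076 0.642 1; -0.736 -0.391 -0.008 -0.101 -0.076 0.642 1",
)

```text
time_s: 2.2
eef_pos: [237.2, 329.2, 233.4]
ee_rot: [0.043, 0.442, 0.895, 0.044]
force: [1.0, 0.4, -0.3]
grip_width: 1.001
```

>>> drive_tool(
  series="-0.822 -0.139 0.008 -0.101 -0.076 0.642 1; -0.822 -0.139 0.008 -0.101 -0.076 0.642 1; -0.822 -0.139 0.008 -0.101 -0.076 0.642 1; -0.822 -0.139 0.008 -0.101 -0.076 0.642 1; -0.822 -0.139 0.008 -0.101 -0.076 0.642 1",
)

```text
time_s: 2.7
eef_pos: [283.4, 242.0, 234.3]
ee_rot: [0.064, 0.577, 0.812, 0.065]
force: [0.5, -0.6, 0.4]
grip_width: 0.997
```

>>> drive_tool(
  series="-0.823 0.127 0.040 -0.101 -0.076 0.642 1; -0.823 0.127 0.040 -0.101 -0.076 0.642 1; -0.823 0.127 0.040 -0.101 -0.076 0.642 1; -0.823 0.127 0.040 -0.101 -0.076 0.642 1; -0.823 0.127 0.040 -0.101 -0.076 0.642 1",
)

```text
time_s: 3.2
eef_pos: [330.1, 155.3, 235.1]
ee_rot: [0.082, 0.697, 0.708, 0.083]
force: [0.0, 0.4, 0.0]
grip_width: 0.998
```

>>> drive_tool(
  series="-0.779 0.396 0.132 -0.118 0 0 1; -0.779 0.396 0.132 -0.118 0 0 1; -0.779 0.396 0.132 -0.118 0 0 1; -0.779 0.396 0.132 -0.118 0 0 1; -0.779 0.396 0.132 -0.118 0 0 1",
)

```text
time_s: 3.7
eef_pos: [380.9, 64.3, 230.5]
ee_rot: [0.102, 0.693, 0.706, 0.104]
force: [0.5, 0.1, -0.2]
grip_width: 0.999
```

>>> drive_tool(
  series="-0.779 0.388 0.155 -0.118 0 0 1; -0.779 0.388 0.155 -0.118 0 0 1; -0.779 0.388 0.155 -0.118 0 0 1; -0.779 0.388 0.155 -0.118 0 0 1; -0.779 0.388 0.155 -0.118 0 0 1",
)

```text
time_s: 4.2
eef_pos: [432.1, -26.3, 226.0]
ee_rot: [0.122, 0.689, 0.704, 0.125]
force: [-0.3, 0.6, 1.1]
grip_width: 1.002
```

>>> drive_tool(
  series="-0.779 0.378 0.178 -0.118 0 0 1; -0.779 0.378 0.178 -0.118 0 0 1; -0.779 0.378 0.178 -0.118 0 0 1; -0.779 0.378 0.178 -0.118 0 0 1; -0.779 0.378 0.178 -0.118 0 0 1",
)

```text
time_s: 4.7
eef_pos: [483.7, -116.7, 221.5]
ee_rot: [0.142, 0.684, 0.7, 0.146]
force: [-1.1, 0.6, 0.2]
grip_width: 0.995
```

```bash
python3 - <<'E'
from plan import *
th=np.radians(27)
plan([([529.8,-223.8,187.7],tool(th)),([561.6,-223.8,125.3],tool(th))])
E
```

```text
now [ 483.7 -116.7  221.5] t 4.7 F [-1.1  0.6  0.2] w 0.995
-0.902 0.221 0.401 -0.123 -0.024 0.042
-- at [ 529.8 -223.8  187.7]
0.000 0.000 0.584 0.000 0.000 0.000
-- at [ 561.6 -223.8  125.3]
```

>>> drive_tool(
  series="-0.902 0.221 0.401 -0.123 -0.024 0.042 1; -0.902 0.221 0.401 -0.123 -0.024 0.042 1; -0.902 0.221 0.401 -0.123 -0.024 0.042 1; -0.902 0.221 0.401 -0.123 -0.024 0.042 1; -0.902 0.221 0.401 -0.123 -0.024 0.042 1; -0.902 0.221 0.401 -0.123 -0.024 0.042 1; -0.902 0.221 0.401 -0.123 -0.024 0.042 1",
)

```text
time_s: 5.4
eef_pos: [529.8, -222.5, 188.5]
ee_rot: [0.165, 0.687, 0.688, 0.165]
force: [0.2, 0.4, 0.0]
grip_width: 1.001
```

```bash
python3 - <<'E'
from plan import *
th=np.radians(27)
plan([([561.6,-223.8,125.3],tool(th))])
p=eyes.capture("side");c=cv2.resize(p["frame"][190:310,330:450][:,:,::-1],None,fx=5,fy=5,interpolation=cv2.INTER_CUBIC);cv2.imwrite("pics/f.png",c)
E
```

```text
now [ 529.8 -222.5  188.5] t 5.4 F [0.2 0.4 0. ] w 1.001
-0.011 -0.003 0.590 0.001 0.000 0.003
-- at [ 561.6 -223.8  125.3]
```

View pics/f.png

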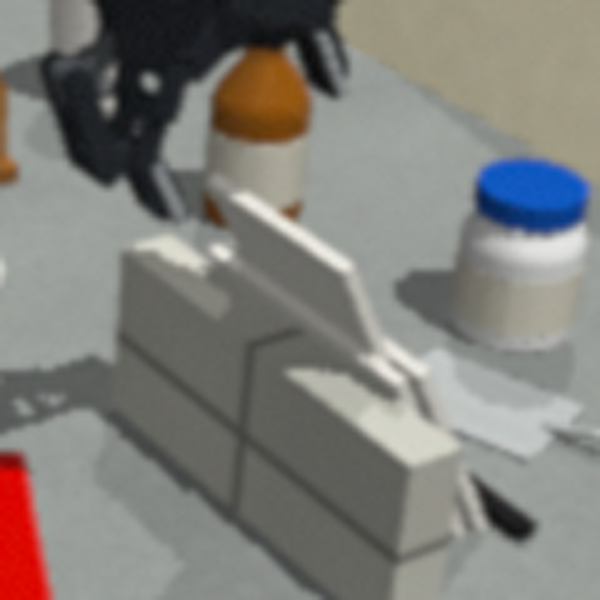

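The side view shows the open fingers straddling the tall plate's top edge at crop px (170,205) and (330,80), with nothing touched. Descending.

>>> drive_tool(
  series="-0.011 -0.003 0.2 0 0 0 1; -0.011 -0.003 0.4 0 0 0 1; -0.011 -0.003 0.5 0 0 0 1; -0.011 -0.003 0.58 0 0 0 1; -0.011 -0.003 0.59 0 0 0 1; -0.011 -0.003 0.59 0 0 0 1; -0.011 -0.003 0.59 0 0 0 1",
)

```text
time_s: 6.15
eef_pos: [561.7, -224.3, 126.0]
ee_rot: [0.166, 0.687, 0.688, 0.165]
force: [0.0, 0.2, -0.1]
grip_width: 0.999
```

>>> drive_tool(
  series="0 0 0 0 0 0 0.5; 0 0 0 0 0 0 0.3; 0 0 0 0 0 0 0.2; 0 0 0 0 0 0 0; 0 0 0 0 0 0 0; 0 0 0 0 0 0 0; 0 0 0 0 0 0 0; 0 0 0 0 0 0 0; 0 0 0 0 0 0 0; 0 0 0 0 0 0 0",
  newtons=45,
)

```text
time_s: 7.15
eef_pos: [561.6, -224.2, 125.8]
ee_rot: [0.166, 0.687, 0.688, 0.165]
force: [-1.5, 0.7, -2.4]
grip_width: 0.068
```

```bash
python3 - <<'E'
from plan import *
plan([])
p=eyes.capture("side");c=cv2.resize(p["frame"][190:310,330:450][:,:,::-1],None,fx=5,fy=5,interpolation=cv2.INTER_CUBIC);cv2.imwrite("pics/g.png",c)
E
```

```text
now [ 561.6 -224.2  125.8] t 7.15 F [-1.5  0.7 -2.4] w 0.068
```

View pics/g.png

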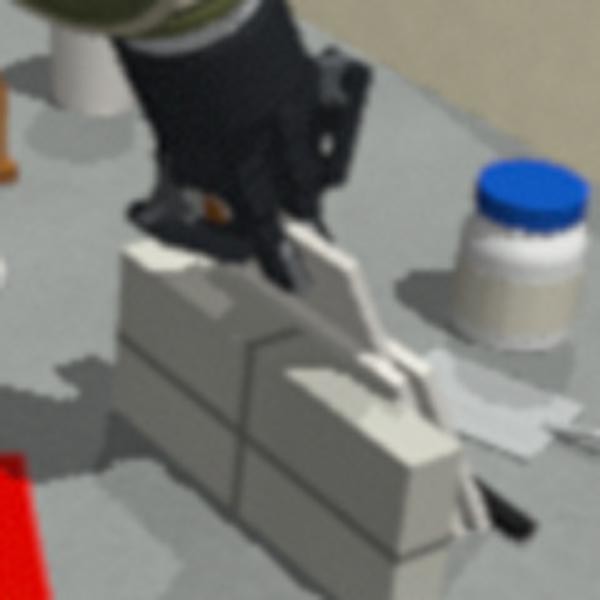

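The crop shows the fingers closed on the tall plate's upper edge at (285,255). The opening of about 6 mm matches the plate thickness, and the short plates haven't moved. Drawing it out along its own axis.

>>> drive_tool(
  series="0 0 -0.04 0 0 0 0; 0 0 -0.1 0 0 0 0; 0 0 -0.16 0 0 0 0; 0 0 -0.22 0 0 0 0; 0 0 -0.28 0 0 0 0; 0 0 -0.34 0 0 0 0; 0 0 -0.4 0 0 0 0; 0 0 -0.46 0 0 0 0; 0 0 -0.52 0 0 0 0; 0 0 -0.58 0 0 0 0; 0 0 -0.64 0 0 0 0; 0 0 -0.7 0 0 0 0; 0 0 -0.7 0 0 0 0",
)

```text
time_s: 8.5
eef_pos: [523.4, -224.4, 201.7]
ee_rot: [0.167, 0.687, 0.688, 0.165]
force: [-0.6, -0.4, -2.0]
grip_width: 0.061
```

>>> drive_tool(
  series="0 0 -0.06 0 0 0 0; 0 0 -0.13 0 0 0 0; 0 0 -0.2 0 0 0 0; 0 0 -0.27 0 0 0 0; 0 0 -0.34 0 0 0 0; 0 0 -0.41 0 0 0 0; 0 0 -0.48 0 0 0 0; 0 0 -0.55 0 0 0 0; 0 0 -0.62 0 0 0 0; 0 0 -0.65 0 0 0 0; 0 0 -0.65 0 0 0 0; 0 0 -0.65 0 0 0 0",
)

```text
time_s: 9.7
eef_pos: [487.8, -224.2, 270.9]
ee_rot: [0.166, 0.687, 0.688, 0.165]
force: [1.1, 0.8, -2.2]
grip_width: 0.063
```

```bash
python3 - <<'E'
from plan import *
p=telemetry.sense()
plan([([430,-150,285],tool(.1)),([480,150,305],tool(0,-.114)),([570.6,197.7,270],tool(0,-.114))])
p=eyes.capture("side");c=cv2.resize(p["frame"][150:310,320:450][:,:,::-1],None,fx=4,fy=4,interpolation=cv2.INTER_CUBIC)[:600];cv2.imwrite("pics/i.png",c)
E
```

```text
now [ 487.8 -224.2  270.9] t 9.7 F [ 1.1  0.8 -2.2] w 0.063
0.619 -0.374 -0.325 0.747 0.004 0.003
-- at [ 430. -150.  285.]
0.833 0.144 -0.041 0.067 -0.004 0.076
0.838 0.111 -0.047 0.067 -0.004 0.076
0.842 0.077 -0.052 0.067 -0.004 0.076
-- at [480. 150. 305.]
0.481 0.705 0.292 0.000 0.000 0.000
-- at [570.6 197.7 270. ]
```

View pics/i.png

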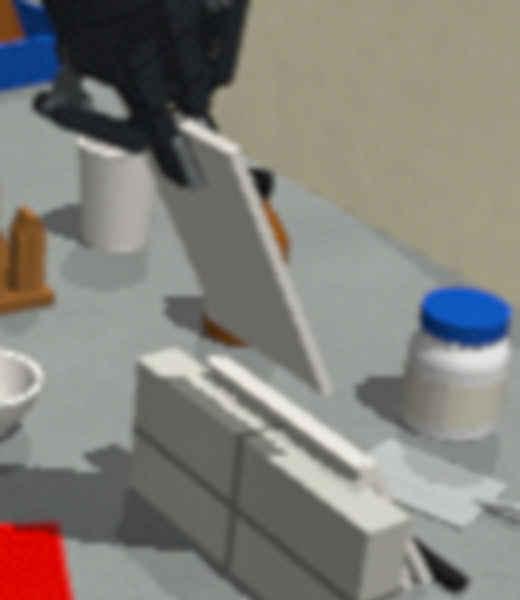

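The tall plate is held clear, its lower edge at about z 146, and both short plates still lean on the wall. Carrying it to the rack now.

>>> drive_tool(
  series="0.1 -0.06 -0.05 0.12 0 0 0; 0.2 -0.12 -0.11 0.25 0 0 0; 0.31 -0.19 -0.16 0.37 0 0 0; 0.41 -0.25 -0.22 0.5 0 0 0; 0.52 -0.31 -0.27 0.62 0 0 0; 0.619 -0.374 -0.325 0.747 0.004 0.003 0; 0.619 -0.374 -0.325 0.747 0.004 0.003 0; 0.619 -0.374 -0.325 0.747 0.004 0.003 0",
)

```text
time_s: 10.55
eef_pos: [430.4, -150.0, 284.6]
ee_rot: [0.036, 0.706, 0.706, 0.036]
force: [0.3, 0.1, -2.3]
grip_width: 0.066
```

>>> drive_tool(
  series="0.14 0.024 -0.007 0.01 0 0.01 0; 0.28 0.048 -0.014 0.02 0 0.025 0; 0.42 0.072 -0.02 0.03 0 0.04 0; 0.56 0.096 -0.027 0.045 0 0.05 0; 0.7 0.12 -0.034 0.055 0 0.065 0; 0.833 0.144 -0.041 0.067 -0.004 0.076 0; 0.833 0.144 -0.041 0.067 -0.004 0.076 0",
)

```text
time_s: 11.25
eef_pos: [447.5, -49.3, 291.1]
ee_rot: [0.024, 0.719, 0.694, 0.025]
force: [0.4, -0.7, -1.7]
grip_width: 0.061
```

>>> drive_tool(
  series="0.14 0.02 -0.007 0.01 0 0.01 0; 0.28 0.04 -0.014 0.02 0 0.025 0; 0.42 0.055 -0.02 0.03 0 0.04 0; 0.56 0.075 -0.03 0.045 0 0.05 0; 0.7 0.09 -0.04 0.055 0 0.065 0; 0.838 0.111 -0.047 0.067 -0.004 0.076 0; 0.838 0.111 -0.047 0.067 -0.004 0.076 0",
)

```text
time_s: 11.95
eef_pos: [464.5, 51.1, 297.6]
ee_rot: [0.012, 0.732, 0.681, 0.013]
force: [-0.7, -1.4, -3.1]
grip_width: 0.069
```

>>> drive_tool(
  series="0.14 0.013 -0.007 0.01 0 0.01 0; 0.28 0.026 -0.014 0.02 0 0.025 0; 0.42 0.04 -0.02 0.03 0 0.04 0; 0.56 0.05 -0.03 0.045 0 0.05 0; 0.7 0.065 -0.04 0.055 0 0.065 0; 0.842 0.077 -0.052 0.067 -0.004 0.076 0; 0.842 0.077 -0.052 0.067 -0.004 0.076 0",
)

```text
time_s: 12.65
eef_pos: [481.4, 151.2, 304.2]
ee_rot: [-0.0, 0.745, 0.667, 0.002]
force: [-0.6, -0.1, -2.6]
grip_width: 0.06
```

```bash
python3 - <<'E'
from plan import *
plan([([570.6,197.7,275],tool(0,-.114))])
E
```

```text
now [481.4 151.2 304.2] t 12.65 F [-0.6 -0.1 -2.6] w 0.06
0.466 0.696 0.246 0.005 -0.006 0.008
-- at [570.6 197.7 275. ]
```

>>> drive_tool(
  series="0.08 0.12 0.04 0 0 0 0; 0.16 0.24 0.08 0 0 0 0; 0.24 0.35 0.12 0 0 0 0; 0.31 0.46 0.16 0 0 0 0; 0.39 0.58 0.2 0.003 0 0 0; 0.466 0.696 0.246 0.005 -0.006 0.008 0; 0.466 0.696 0.246 0.005 -0.006 0.008 0; 0.466 0.696 0.246 0.005 -0.006 0.008 0",
)

```text
time_s: 13.45
eef_pos: [570.6, 196.4, 274.6]
ee_rot: [-0.0, 0.746, 0.666, -0.0]
force: [-0.2, -0.6, -1.4]
grip_width: 0.063
```

>>> drive_tool(
  series="0 0 0.06 0 0 0 0; 0 0 0.12 0 0 0 0; 0 0 0.18 0 0 0 0; 0 0 0.24 0 0 0 0; 0 0 0.3 0 0 0 0; 0 0 0.36 0 0 0 0; 0 0 0.36 0 0 0 0; 0 0 0.36 0 0 0 0",
)

```text
time_s: 14.25
eef_pos: [570.6, 196.5, 231.5]
ee_rot: [-0.0, 0.746, 0.666, -0.0]
force: [0.6, -0.4, -1.8]
grip_width: 0.064
```

```bash
python3 - <<'E'
from plan import *
plan([([570.6,197.7,225],tool(0,-.114))])
p=eyes.capture("side");save(p,"side1.png")
c=cv2.resize(p["frame"][150:240,270:350][:,:,::-1],None,fx=6,fy=6,interpolation=cv2.INTER_CUBIC)
Rr=Ro.from_euler("z",-.114);o=np.array([570.6,197.7,0])
def L(a,b,col):
    q=[tuple(int(round(v)) for v in ((proj(p,o+Rr.apply(X))[0]-270+.5)*6,(proj(p,o+Rr.apply(X))[1]-150+.5)*6)) for X in(a,b)];cv2.line(c,*q,col,1)
for x in(-67.5,67.5):L((x,-65,10),(x,65,10),(0,255,0))
for y in(-65,65):L((-67.5,y,10),(67.5,y,10),(0,255,0))
L((0,-55,75),(0,-35,75),(255,255,0));L((0,-55,10),(0,-55,75),(255,255,0))
s=telemetry.sense();e=s["eef_pos"]-o;b=Rr.inv().apply(e);print("rack frame tcp",b)
for dx in(-3,3):L((b[0]+dx,b[1]-50,b[2]-140),(b[0]+dx,b[1]-50,b[2]+40),(0,0,255))
L((b[0],b[1]-50,b[2]-140),(b[0],b[1]+50,b[2]-140),(0,0,255))
cv2.imwrite("pics/j.png",c)
E
```

```text
now [570.6 196.5 231.5] t 14.25 F [ 0.6 -0.4 -1.8] w 0.064
0.010 -0.001 0.054 -0.001 0.001 -0.000
-- at [570.6 197.7 225. ]
rack frame tcp [  0.28031305  -1.23184421 231.70439344]
```

View pics/j.png

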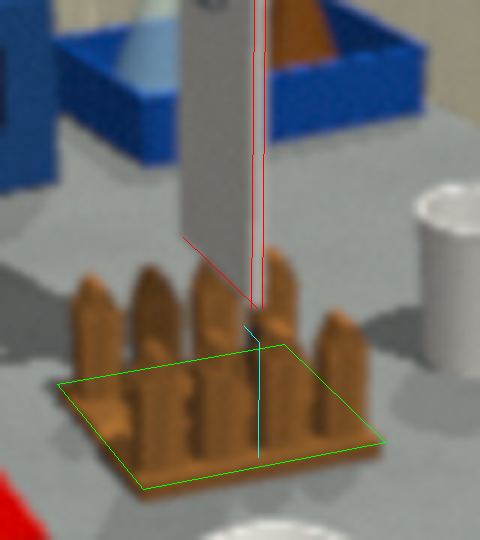

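The overlay fits: the rack base and the held plate line up with the predictions, and the plate is above the middle slot. Lowering in small steps and feeling for contact.

>>> drive_tool(
  series="0.01 0 0.04 0 0 0 0; 0.01 0 0.08 0 0 0 0; 0.01 0 0.11 0 0 0 0; 0.01 0 0.13 0 0 0 0; 0.01 0 0.15 0 0 0 0; 0.01 0 0.165 0 0 0 0; 0.01 0 0.18 0 0 0 0; 0.01 0 0.195 0 0 0 0; 0.01 0 0.21 0 0 0 0; 0.01 0 0.225 0 0 0 0; 0.01 0 0.225 0 0 0 0",
)

```text
time_s: 15.4
eef_pos: [570.8, 197.6, 204.4]
ee_rot: [-0.0, 0.746, 0.666, -0.0]
force: [-1.2, -0.3, -2.1]
grip_width: 0.061
```

>>> drive_tool(
  series="0 0 0.012 0 0 0 0; 0 0 0.024 0 0 0 0; 0 0 0.036 0 0 0 0; 0 0 0.048 0 0 0 0; 0 0 0.06 0 0 0 0; 0 0 0.06 0 0 0 0",
)

```text
time_s: 16.0
eef_pos: [570.7, 197.6, 197.0]
ee_rot: [-0.0, 0.746, 0.666, -0.001]
force: [-0.3, -0.7, -1.9]
grip_width: 0.067
```

>>> drive_tool(
  series="0 0 0.012 0 0 0 0; 0 0 0.024 0 0 0 0; 0 0 0.036 0 0 0 0; 0 0 0.048 0 0 0 0; 0 0 0.06 0 0 0 0; 0 0 0.072 0 0 0 0; 0 0 0.084 0 0 0 0; 0 0 0.096 0 0 0 0; 0 0 0.1 0 0 0 0",
)

```text
time_s: 16.9
eef_pos: [570.6, 197.6, 184.8]
ee_rot: [-0.0, 0.746, 0.666, -0.001]
force: [0.1, -1.0, -2.3]
grip_width: 0.061
```

>>> drive_tool(
  series="0 0 0.012 0 0 0 0; 0 0 0.024 0 0 0 0; 0 0 0.036 0 0 0 0; 0 0 0.048 0 0 0 0; 0 0 0.06 0 0 0 0; 0 0 0.072 0 0 0 0; 0 0 0.072 0 0 0 0",
)

```text
time_s: 17.6
eef_pos: [570.5, 197.6, 175.9]
ee_rot: [-0.0, 0.746, 0.666, -0.001]
force: [0.0, -0.0, -1.4]
grip_width: 0.067
```

>>> drive_tool(
  series="0 0 0.012 0 0 0 0; 0 0 0.024 0 0 0 0; 0 0 0.036 0 0 0 0; 0 0 0.048 0 0 0 0; 0 0 0.06 0 0 0 0; 0 0 0.072 0 0 0 0; 0 0 0.084 0 0 0 0; 0 0 0.096 0 0 0 0; 0 0 0.1 0 0 0 0",
)

```text
time_s: 18.5
eef_pos: [570.4, 197.6, 163.7]
ee_rot: [-0.0, 0.746, 0.666, -0.001]
force: [-0.2, 0.5, -2.0]
grip_width: 0.061
```

>>> drive_tool(
  series="0 0 0.012 0 0 0 0; 0 0 0.024 0 0 0 0; 0 0 0.036 0 0 0 0; 0 0 0.048 0 0 0 0; 0 0 0.06 0 0 0 0; 0 0 0.06 0 0 0 0",
)

```text
time_s: 19.1
eef_pos: [570.3, 197.5, 156.2]
ee_rot: [-0.001, 0.746, 0.666, -0.001]
force: [-0.7, -0.1, -2.9]
grip_width: 0.063
```

>>> drive_tool(
  series="0 0 0.01 0 0 0 0; 0 0 0.02 0 0 0 0; 0 0 0.03 0 0 0 0; 0 0 0.04 0 0 0 0; 0 0 0.04 0 0 0 0",
)

```text
time_s: 19.6
eef_pos: [570.2, 197.5, 151.2]
ee_rot: [-0.001, 0.746, 0.666, -0.001]
force: [-0.3, -0.5, -1.5]
grip_width: 0.066
```

>>> drive_tool(
  series="0 0 0.01 0 0 0 0; 0 0 0.015 0 0 0 0; 0 0 0.015 0 0 0 0",
)

```text
time_s: 19.9
eef_pos: [570.3, 197.5, 149.4]
ee_rot: [-0.001, 0.746, 0.666, -0.001]
force: [-0.3, 0.1, -2.3]
grip_width: 0.06
```

>>> drive_tool(
  series="0 0 0.01 0 0 0 0; 0 0 0.015 0 0 0 0; 0 0 0.015 0 0 0 0",
)

```text
time_s: 20.2
eef_pos: [570.7, 197.5, 149.3]
ee_rot: [0.0, 0.746, 0.666, -0.0]
force: [-2.3, -1.0, 8.4]
grip_width: 0.062
```

>>> drive_tool(
  series="0 0 0.01 0 0 0 0; 0 0 0.01 0 0 0 0; 0 0 0.01 0 0 0 0",
)

```text
time_s: 20.5
eef_pos: [570.7, 197.5, 149.3]
ee_rot: [0.0, 0.746, 0.666, -0.0]
force: [-3.8, -0.5, 6.7]
grip_width: 0.06
```

Contact at TCP z 149.3 with about 8 N, which fits the floor (expected about 150). I'll check with a picture before releasing.

```bash
python3 - <<'E'
from plan import *
p=eyes.capture("side")
c=cv2.resize(p["frame"][150:240,270:350][:,:,::-1],None,fx=6,fy=6,interpolation=cv2.INTER_CUBIC)
Rr=Ro.from_euler("z",-.114);o=np.array([570.6,197.7,0])
def L(a,b,col):
    q=[tuple(int(round((v-w+.5)*6)) for v,w in zip(proj(p,o+Rr.apply(X)),(270,150))) for X in(a,b)];cv2.line(c,*q,col,1)
L((3,-50,190),(3,-30,190),(0,0,255));L((3,-50,190),(-3,-50,190),(0,0,255));L((3,-50,190),(3,-50,170),(0,0,255))
L((3,-50,220),(-3,-50,220),(0,255,0))
cv2.imwrite("pics/k.png",c)
E
```

```text
(no output)
```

View pics/k.png

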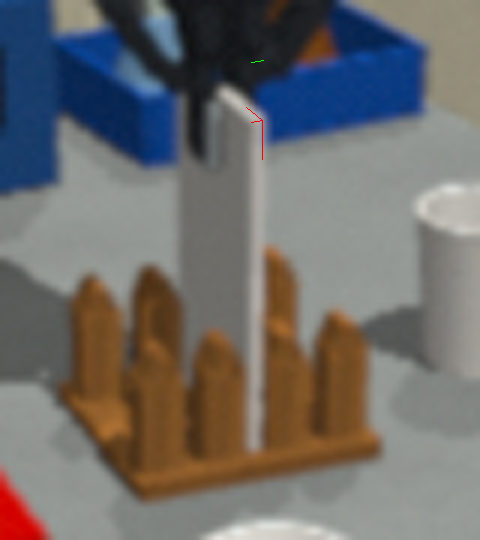

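The plate's corner at (265,118) matches the z = 190 mark and its foot at (255,450) is on the base, so it stands on the floor of the middle slot. Releasing slowly.

>>> drive_tool(
  series="0 0 0 0 0 0 0.1; 0 0 0 0 0 0 0.15; 0 0 0 0 0 0 0.25; 0 0 0 0 0 0 0.4; 0 0 0 0 0 0 0.6; 0 0 0 0 0 0 0.6; 0 0 0 0 0 0 0.6; 0 0 0 0 0 0 0.6",
  newtons=20,
)

```text
time_s: 21.35
eef_pos: [570.7, 197.4, 149.3]
ee_rot: [0.0, 0.746, 0.666, -0.0]
force: [-0.2, 0.2, -0.4]
grip_width: 0.604
```

>>> drive_tool(
  series="0 0 -0.1 0 0 0 0.6; 0 0 -0.25 0 0 0 0.6; 0 0 -0.45 0 0 0 0.6; 0 0 -0.65 0 0 0 0.6; 0 0 -0.85 0 0 0 0.6; 0 0 -0.95 0 0 0 0.6; 0 0 -0.95 0 0 0 0.6; 0 0 -0.95 0 0 0 0.6; 0 0 -0.95 0 0 0 0.6",
)

```text
time_s: 22.25
eef_pos: [570.3, 197.4, 262.0]
ee_rot: [-0.0, 0.746, 0.666, -0.001]
force: [-0.1, -0.1, 0.3]
grip_width: 0.599
```

```bash
python3 - <<'E'
from plan import *
plan([])
p=eyes.capture("side")
c=cv2.resize(p["frame"][150:320,230:450][:,:,::-1],None,fx=3.5,fy=3.5,interpolation=cv2.INTER_CUBIC);cv2.imwrite("pics/l.png",c)
E
```

```text
now [570.3 197.4 262. ] t 22.25 F [-0.1 -0.1  0.3] w 0.599
```

View pics/l.png

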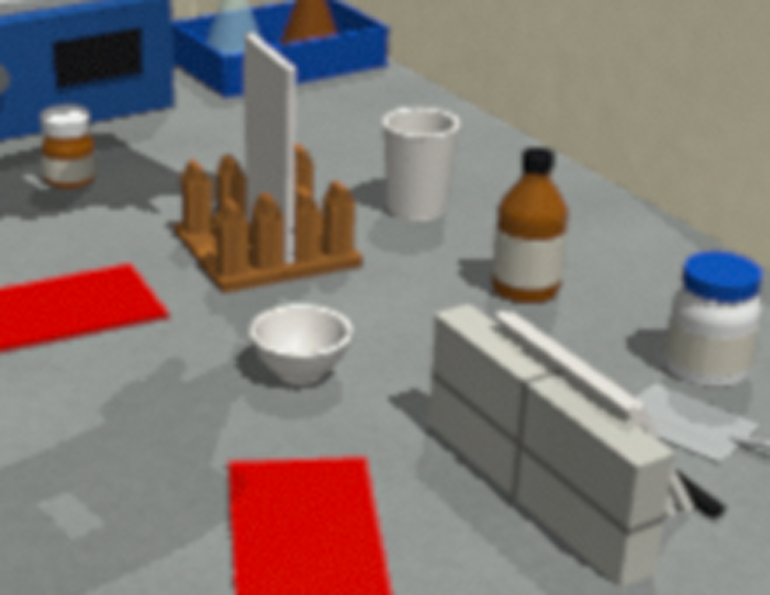

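The plate stands upright in the rack at (270,150). The short plates lean together on the wall at (570,365), the bystanders haven't moved, and the arm is clear.

```bash
python3 -c "
from rig import ctrl
print(ctrl.finish_job())"
```

```text
the job is handed in; nothing more can be done
None
```

The tall plate now stands upright on the floor of the rack's middle slot, and the job is handed in at about 22 s of the 61 s allowed. No verdict was reported.

- **What I did:** I gripped the tall plate, which was second in the stack, with 45 N along its own 27° lean and drew it straight out. I carried it upright to the rack and lowered it slowly into the middle slot. The first pictures showed black foot blocks in both outer slots, so no second try was needed.
- **Touchdown:** Contact came at a tool height of 149.3 mm, against about 150 mm expected for the floor, with about 8 N on the wrist. The plate's top corner matched the 190 mm height mark in the picture before I let go.
- **Last checks:** After release the wrist force was about zero and the arm was well clear. In the final picture the plate is upright, both short plates still lean on the wall, and the bystanders look unmoved. I judged the short plates and bystanders by eye and did not measure their final positions. No check failed or disagreed.

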